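# Close the dripping tester tap

## Task

One of the two white tester jars on the counter has its tap left partly open, with the tap's plug standing up proud of its seat. Press that plug firmly down into its tapered seat as you turn its wooden bar crosswise to the spout, so that it is fully home, shut, and stays so when you let go. Do not swing the bar round while the plug is still loose, and leave the other tap and the things standing around as they are.

Things in the scene. Friction and masses are not known exactly. Their poses are not given: they have to be found in the camera images.
- tester: White ceramic jar with the open, proud tap; 84 mm across, wooden lid, 103 mm tall, fixed; the neighbour jar looks the same but for the tap's state. Origin: centre of its underside. Its -x axis points along pipe and spout; the tap's vertical axis stands 85 mm along -x. Steel pipe level at z = 62 mm; tap barrel 34 mm across at its rim (z = 86 mm); spout reaches 42 mm beyond the tap's axis.
- tester_bar (a point): Top centre of its plug's dark wooden bar, on the tap's vertical axis; z = 132 mm proud, 120 mm home. Bar 40 mm long (point x), 10 mm thick (point y), 26 mm tall (point z up). Under it a short neck, then a brass collar 34 mm across, its top face 30 mm below the bar's top, moving with it. Grip across the thickness from above. Bar square across the pipe, either way round = shut.
- tester_press (a joint): Depth of the plug in m: 0 = proud, grows as it is pressed down; stops at 0.012 with the collar on the barrel's rim; counts as home from 0.010 on. About 6 N slides it; over the last 4 mm the taper wedges, up to some 13 N just before the stop. Let go, it rises 1 mm at most and holds by friction.
- tester_turn (a joint): Angle of the bar in rad: 0 = along the pipe (open), grows counter-clockwise seen from above, range -1.9 to 1.9. Shut at +1.571 or -1.571 (no click or stop there). Starts at 0.25 to 0.75, so counter-clockwise is the short way. Nearly free while proud; wedged it takes up to about 0.15 N m and stays where it is left.
- neighbour_bar_end (a point): A top end of the wooden bar of the other, identical jar's tap, 19 mm out from that tap's axis. That tap is already home (bar top at z about 120 mm) and shut, its bar crosswise to its spout. Leave it alone.
- lotion: Bystander: white lotion bottle, 39 mm across, 150 mm tall, standing behind and between the two jars; origin at the centre of its underside.
- doll: Bystander: small turned wooden doll, 35 mm across, 112 mm tall, standing at the right; origin at the centre of its underside.

How it is judged (in metres and radians):
At the end, for the whole second after the job is handed in: The tester's plug is pressed at least 10 mm down from its proud position and its bar stands crosswise to the pipe within 12 degrees, and both stay so for a second after release (value of joint tester_press above 0.01 m and (value of joint tester_turn between 1.361 and 1.781 rad or value of joint tester_turn between -1.781 and -1.361 rad)); the robot touches nothing.
It fails at once if the bar is swung past about 63 degrees from the pipe (or 17 degrees to the other side) while the plug is still loose, pressed down less than 5 mm (value of joint tester_press below 0.005 m and (value of joint tester_turn above 1.1 rad or value of joint tester_turn below -0.3 rad)).
It fails at once if the other jar's tap is moved: its bar end shifts more than 5 mm (distance of neighbour_bar_end from where it was at the start of the episode above 0.005 m).
It fails at once if the lotion bottle or the doll is shoved more than 20 mm or tipped (distance of any of lotion, doll from where it was at the start of the episode above 0.02 m or angle between any of lotion, doll's own z axis and vertical above 0.4 rad).
It also fails if it takes over 32 s, if anything falls off the work surface, if the arm or the gripper's body presses on something with over 40 N, if the wrist force passes 120 N, or if a joint passes its speed limit or range.

## Robot

A 6-joint arm with a two-finger parallel gripper is mounted at the origin on a cart in front of the work surface, level with it; the furniture and walls round the work are solid. World frame = base frame: x ahead of the robot, y to its left, z up, the work surface at z = 0. Lengths are in mm, angles in degrees, forces in N, time in s.
With the tool pointing down it reaches from about 425 to 950 mm from the base axis. Payload 3.5 kg.
Tool frame: the origin (TCP) lies between the finger pads; the fingertips stand 14 mm ahead of it and the grasp point (between the pads) lies 5 mm behind it; z points along the fingers, y is the line along which they close (so a half turn about z gives the same grasp; the last joint's range is limited). The gripper opens to 85 mm and grips with 20 to 120 N. Pads are 22 mm wide; open, the fingers measure 114 mm over their backs; the gripper's body (76 mm by 85 mm) begins 54 mm behind the grasp point. The pads swing forward as they close: fully open they stand 13 mm farther back than shut.
Start: joints at [-80.558, 16.404, 90.338, -0, 73.258, -8.594], TCP at [209.021, -641.807, 245.325] pointing down, gripper open.
Joint ranges: [-158.93, 158.93], [-51.34, 127.21], [12.03, 142.37], [-87.48, 267.48], [13.55, 161.25], [-162.69, 162.69]. Speed limits (degrees/s): [159.86, 159.86, 180, 180, 180, 180].

## Interface

Orientations are given as [roll, pitch, yaw] about the fixed x, y, z axes, in that order (R = Rz(yaw) Ry(pitch) Rx(roll)).
In Python, from bench import ctrl, grab_frame, camera_info gives the robot as it stands.
- The arm moves only by the tool play_rows, never from a script. Its argument "rows" is a list of rows, each an object with "jaw": the finger opening in mm, from 0 to 85.4; "travel": the shift along the tool's x, y, z as a fraction of full scale, a list of three; "roll": the turn about the tool's z as a fraction of full scale. A call has exactly 5 rows; each row shifts and turns the commanded pose from where the row before left it, along the tool's axes as they then stand; what a row does not reach is not made up. Full scale, the value 1, is 25 mm for a shift and 45 degrees for a turn. A row lasts 1/10 s, in which the tool goes at most 50 mm and 8.59 degrees, less where a joint would pass 70% of its speed; a pose out of reach is approached as far as the arm can. A call with a number of a shift or a turn outside -1 to 1 is refused whole. A call with a gripper value outside its range is refused whole. The fingers move at their own pace and stop on an object; the grip force is fixed at half the most. Time passes only in rows, so rows that do not move let the fingers close, or fill a call up. It gives the time, the measured TCP pose, the force, the opening and the grip force at its end, in the units of the state.
- ctrl.state(): the state, without advancing time (a new reading comes with each control period).
- grab_frame(name): name is "scene" or "side" or "wrist"; returns the picture (420x560x3 uint8, blue, green, red); there is no depth.
- camera_info(name): a dict with "vertical_fov" (degrees; the focal length in pixels is half the picture's height over the tangent of half this angle, whatever the lens; pixels are square), "cx", "cy" (the principal point, pixels), "D" ([k1, k2, p1, p2, k3] as OpenCV has them; the pictures are not rectified), "rvec" (rotation vector, rad) and "tvec" (3), from world to camera coordinates, as OpenCV has them. Camera axes: x right, y down, z forward; pixel columns grow to the right and rows downward; lengths in mm; the calibration is good to about 2 mm. A picture is of the moment at which its call begins: read the wrist's pose just before it. camera_info takes no time and is no camera call; for the wrist camera it gives the pose at the moment of the call.
- ctrl.close_job(): hands the job in; it is judged then, once.
The state is a dict: "time": time; "joints": joint angles; "dq": joint speeds; "tau": joint torques, N m; "eef_pos": TCP position; "eef_rot": TCP orientation; "wrist_force": force on the tool from outside, world axes, zero at the start; "ft_torque": the same for the moment, N m; "width": finger opening in mm; "grasp_force": force on a finger pad.
Only numpy, scipy, OpenCV 4.12 (cv2) and the standard library are available. Lean on these libraries where they do the work, as an engineer would, in place of code of your own. Each camera call takes 0.05 s, during which the arm holds its last target. There are 200 camera calls.

## Working session

There is one attempt and no reset: what is moved stays moved. The work goes in short steps, Python scripts to look and compute and a tool call to move; the robot and the scene stay as the last step left them, time stands still between calls to the robot, and variables do not carry over. Pictures are saved under pics/ and viewed, at most 10 in all, crops included, and the job is handed in when it is done.

Besides the shell and the picture viewer there is one more tool, called after "Request:" by a JSON object that holds its "api" and its "payload", one argument or row to a line. play_rows: Moves the arm, as the interface text tells. Its arguments: {"type":"object","properties":{"rows":{"type":"array"}},"required":["rows"]}

```bash
mkdir -p pics; ls; python3 - <<'E'
from bench import ctrl, grab_frame, camera_info
import cv2
for n in ("scene","side"):
    cv2.imwrite(f"pics/{n}0.png",grab_frame(n)); i=camera_info(n); print(n,{k:(v.tolist() if hasattr(v,'tolist') else v) for k,v in i.items()})
s=ctrl.state(); print(s)
E
```

```text
pics
scene {'vertical_fov': 57.1698962867717, 'cx': 278.72038541755745, 'cy': 205.08535492587293, 'D': [-0.028255955968980794, 0.0, 0.0, 0.0, 0.0], 'rvec': [1.0728618949084225, -2.2896387078087574, 1.137748261867228], 'tvec': [425.4651097516122, 291.4468273318953, 650.013588171456]}
side {'vertical_fov': 43.763841563202185, 'cx': 288.1873001844723, 'cy': 210.60655368833937, 'D': [-0.20294774985811495, 0.0, 0.0, 0.0, 0.0], 'rvec': [0.33684837791324096, -2.697109592779594, 1.3279432668055098], 'tvec': [557.9279951662012, 120.40487322319362, 1070.9038024150784]}
{'time': 0.1, 'joints': array([-8.05581770e+01,  1.64494662e+01,  9.04158879e+01, -1.26565689e-03,
        7.32578708e+01, -8.59319190e+00]), 'dq': array([ 0.02162954, -0.141988  , -0.19754259,  0.08125119, -0.02610017,
        0.02321611]), 'tau': array([ 6.12626372e-04, -4.07298267e+01, -2.93698740e+01, -1.44493506e-04,
        3.41639236e-03, -1.79709282e-06]), 'eef_pos': array([ 208.92028883, -641.25253635,  244.05877047]), 'eef_rot': array([-1.79877977e+02, -1.72143541e-02,  1.80353625e+01]), 'wrist_force': array([-1.22634952,  0.24039906,  0.04054722]), 'ft_torque': array([ 0.03667132,  0.02676643, -0.04080185]), 'grasp_force': 0.0, 'width': 85.14988520018349}
```

View pics/scene0.png

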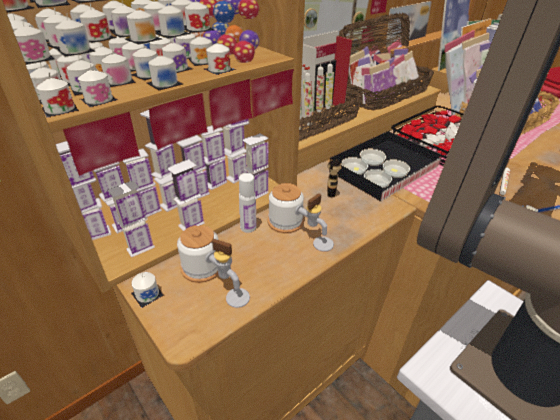

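View pics/side0.png

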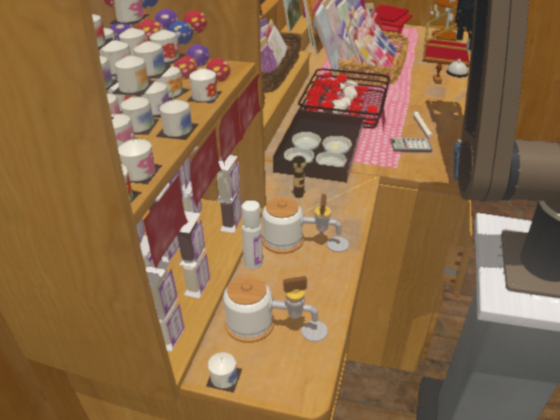

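The scene view shows the two jars at (198,255) and (286,208), with tap bars at (222,247) and (314,205). In the side view the bars are at (295,283) and (323,201). I'll enlarge both to see which plug is proud.

```bash
python3 - <<'E'
import cv2,numpy as np
a=cv2.imread('pics/scene0.png')[185:310,170:345];b=cv2.imread('pics/side0.png')[185:345,215:360]
a=cv2.resize(a,(420,300),interpolation=3);b=cv2.resize(b,None,fx=2.6,fy=2.6,interpolation=3)
h=max(a.shape[0],b.shape[0]);o=np.zeros((h,a.shape[1]+b.shape[1],3),np.uint8);o[:a.shape[0],:a.shape[1]]=a;o[:b.shape[0],a.shape[1]:]=b
cv2.imwrite('pics/crop.png',o);print(o.shape)
E
```

```text
(416, 797, 3)
```

View pics/crop.png

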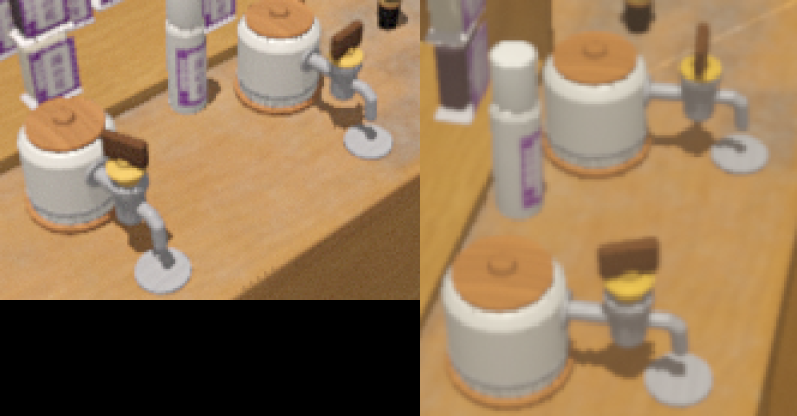

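The near jar (scene bar at about (222,247), side bar at about (295,283)) has its bar roughly along the pipe and its collar clear of the rim, so it is the target. The far tap is home and crosswise. Next I'll triangulate the bar and lid.

```bash
cat > h.py <<'E'
import cv2,numpy as np
from bench import ctrl, grab_frame, camera_info
class Cam:
    def __init__(s,n,img=None):
        i=camera_info(n); f=210/np.tan(np.radians(i['vertical_fov'])/2)
        s.K=np.array([[f,0,i['cx']],[0,f,i['cy']],[0,0,1]]);s.D=np.array(i['D'],float)
        s.r=np.array(i['rvec'],float);s.R=cv2.Rodrigues(s.r)[0];s.t=np.array(i['tvec'],float);s.c=-s.R.T@s.t
    def ray(s,p):
        u=cv2.undistortPoints(np.array([[p]],float),s.K,s.D)[0,0]; d=s.R.T@np.array([u[0],u[1],1]); return d/np.linalg.norm(d)
    def onz(s,p,z):
        d=s.ray(p); return s.c+d*(z-s.c[2])/d[2]
    def px(s,P): return cv2.projectPoints(np.array(P,float).reshape(-1,1,3),s.r,s.t,s.K,s.D)[0][:,0]
def tri(c1,p1,c2,p2):
    d1,d2=c1.ray(p1),c2.ray(p2);A=np.stack([d1,-d2],1);x=np.linalg.lstsq(A,c2.c-c1.c,rcond=None)[0]
    a,b=c1.c+x[0]*d1,c2.c+x[1]*d2; return (a+b)/2,np.linalg.norm(a-b)
def blob(img,roi,lo,hi):
    x0,y0,x1,y1=roi; m=cv2.inRange(cv2.cvtColor(img[y0:y1,x0:x1],cv2.COLOR_BGR2HSV),lo,hi)
    cs=cv2.findContours(m,0,1)[0]; c=max(cs,key=cv2.contourArea)+np.array([x0,y0]); M=cv2.moments(c)
    return c[:,0],np.array([M['m10']/M['m00'],M['m01']/M['m00']]),M['m00']
E
python3 - <<'E'
from h import *
S,T=Cam('scene'),Cam('side');a,b=cv2.imread('pics/scene0.png'),cv2.imread('pics/side0.png')
for p in ((222,247),(231,250)):print('s',cv2.cvtColor(a,40)[p[1],p[0]])
for p in ((295,284),(290,283)):print('t',cv2.cvtColor(b,40)[p[1],p[0]])
bar=((0,60,20),(14,255,110));br=((18,130,120),(30,255,255));lid=((5,100,110),(16,255,230))
for nm,k,ra,rb in (('bar',bar,(208,235,240,262),(278,270,312,296)),('brass',br,(208,245,240,270),(280,280,312,305)),('lid',lid,(175,222,215,252),(222,275,275,306)),('farbar',bar,(303,190,328,210),(315,190,332,212))):
    ca,pa,A=blob(a,ra,*k);cb,pb,B=blob(b,rb,*k)
    print(nm,pa,A,pb,B,tri(S,pa,T,pb), ca.min(0),ca.max(0),cb.min(0),cb.max(0))
    r=cv2.minAreaRect(cb);print(cv2.boxPoints(r).round(1).tolist())
E
```

```text
s [ 12 156  75]
s [ 13 144  83]
t [ 14 139 103]
t [ 13 141 105]
bar [222.03133903 248.01566952] 117.0 [294.91876751 285.232493  ] 119.0 (array([490.07271159, 285.47611952, 113.89535544]), np.float64(1.221348783711275)) [212 241] [231 254] [285 281] [305 290]
[[284.1000061035156, 283.1000061035156], [304.8999938964844, 280.29998779296875], [305.8999938964844, 287.70001220703125], [285.1000061035156, 290.5]]
brass [221.21477663 256.2766323 ] 97.0 [295.54915254 294.14576271] 147.5 (array([487.62329961, 290.464478  ,  97.35784829]), np.float64(1.7591869147861134)) [214 251] [230 261] [285 289] [305 300]
[[285.0, 289.0], [305.0, 289.0], [305.0, 300.0], [285.0, 300.0]]
lid [197.02975159 236.12767187] 577.0 [245.95486111 288.55537281] 912.0 (array([576.30698104, 292.08853553,  89.13876761]), np.float64(3.1013307334517624)) [179 224] [214 247] [225 275] [267 303]
[[225.0, 275.0], [267.0, 275.0], [267.0, 303.0], [225.0, 303.0]]
farbar [314.17724868 201.95238095] 63.0 [322.  208.5] 7.0 (array([493.65103291,  38.85273415,  98.8927983 ]), np.float64(6.435657508670638)) [308 195] [320 209] [321 206] [323 211]
[[321.0, 206.0], [323.0, 206.0], [323.0, 211.0], [321.0, 211.0]]
```

The bar is at about (489,288,~115) and the jar at about (576,292), which fits the given 85 mm spacing and heights. The pipe runs roughly along world -x. Now I'll go there at height, keeping the radius above 480 mm.

Request:
{"api": "play_rows", "payload": {
  "rows": [
    {"jaw": 85,"travel": [0.82,-0.77,0],"roll": 0},
    {"jaw": 85,"travel": [0.82,-0.77,0],"roll": 0},
    {"jaw": 85,"travel": [0.82,-0.77,0],"roll": 0},
    {"jaw": 85,"travel": [0.82,-0.77,0],"roll": 0},
    {"jaw": 85,"travel": [0.82,-0.77,0],"roll": 0}
  ]
}}

```text
time: 0.6
eef_pos: [277.0, -517.2, 244.6]
eef_rot: [-179.9, -0.0, 18.0]
wrist_force: [0.6, -0.5, 0.3]
width: 84.8
grasp_force: 0.0
```

Request:
{"api": "play_rows", "payload": {
  "rows": [
    {"jaw": 85,"travel": [0.82,-0.77,0],"roll": 0},
    {"jaw": 85,"travel": [0.82,-0.77,0],"roll": 0},
    {"jaw": 85,"travel": [0.82,-0.77,0],"roll": 0},
    {"jaw": 85,"travel": [0.82,-0.77,0],"roll": 0},
    {"jaw": 85,"travel": [0.82,-0.77,0],"roll": 0}
  ]
}}

```text
time: 1.1
eef_pos: [344.6, -393.9, 244.7]
eef_rot: [-179.9, 0.0, 18.0]
wrist_force: [0.3, 0.4, -0.5]
width: 85.4
grasp_force: 0.0
```

Request:
{"api": "play_rows", "payload": {
  "rows": [
    {"jaw": 85,"travel": [0.82,-0.77,0],"roll": 0},
    {"jaw": 85,"travel": [0.82,-0.77,0],"roll": 0},
    {"jaw": 85,"travel": [0.82,-0.77,0],"roll": 0},
    {"jaw": 85,"travel": [0.82,-0.77,0],"roll": 0},
    {"jaw": 85,"travel": [0.82,-0.77,0],"roll": 0}
  ]
}}

```text
time: 1.6
eef_pos: [412.2, -270.7, 244.9]
eef_rot: [-180.0, 0.0, 18.0]
wrist_force: [0.9, 0.0, -0.0]
width: 84.9
grasp_force: 0.0
```

Request:
{"api": "play_rows", "payload": {
  "rows": [
    {"jaw": 85,"travel": [0.82,-0.77,0],"roll": 0},
    {"jaw": 85,"travel": [0.82,-0.77,0],"roll": 0},
    {"jaw": 85,"travel": [0.82,-0.77,0],"roll": 0},
    {"jaw": 85,"travel": [0.82,-0.77,0],"roll": 0},
    {"jaw": 85,"travel": [0.82,-0.77,0],"roll": 0}
  ]
}}

```text
time: 2.1
eef_pos: [479.8, -147.5, 244.9]
eef_rot: [-180.0, 0.0, 18.0]
wrist_force: [0.0, 0.4, -0.1]
width: 85.3
grasp_force: 0.0
```

Request:
{"api": "play_rows", "payload": {
  "rows": [
    {"jaw": 85,"travel": [0.29,-0.83,0],"roll": 0},
    {"jaw": 85,"travel": [0.29,-0.83,0],"roll": 0},
    {"jaw": 85,"travel": [0.29,-0.83,0],"roll": 0},
    {"jaw": 85,"travel": [0.29,-0.83,0],"roll": 0},
    {"jaw": 85,"travel": [0.29,-0.83,0],"roll": 0}
  ]
}}

```text
time: 2.6
eef_pos: [481.6, -37.9, 244.8]
eef_rot: [-180.0, 0.0, 18.0]
wrist_force: [-0.6, 0.2, 1.4]
width: 84.9
grasp_force: 0.0
```

Request:
{"api": "play_rows", "payload": {
  "rows": [
    {"jaw": 85,"travel": [0.29,-0.83,0],"roll": 0},
    {"jaw": 85,"travel": [0.29,-0.83,0],"roll": 0},
    {"jaw": 85,"travel": [0.29,-0.83,0],"roll": 0},
    {"jaw": 85,"travel": [0.29,-0.83,0],"roll": 0},
    {"jaw": 85,"travel": [0.29,-0.83,0],"roll": 0}
  ]
}}

```text
time: 3.1
eef_pos: [483.9, 71.9, 244.8]
eef_rot: [-180.0, 0.0, 18.0]
wrist_force: [-0.0, -0.2, -0.6]
width: 85.1
grasp_force: 0.0
```

Request:
{"api": "play_rows", "payload": {
  "rows": [
    {"jaw": 85,"travel": [0.29,-0.83,0],"roll": 0},
    {"jaw": 85,"travel": [0.29,-0.83,0],"roll": 0},
    {"jaw": 85,"travel": [0.29,-0.83,0],"roll": 0},
    {"jaw": 85,"travel": [0.29,-0.83,0],"roll": 0},
    {"jaw": 85,"travel": [0.29,-0.83,0],"roll": 0}
  ]
}}

```text
time: 3.6
eef_pos: [486.3, 181.7, 244.8]
eef_rot: [-180.0, 0.1, 18.0]
wrist_force: [0.2, 0.4, 0.5]
width: 84.9
grasp_force: 0.0
```

Request:
{"api": "play_rows", "payload": {
  "rows": [
    {"jaw": 85,"travel": [0.29,-0.83,0],"roll": 0},
    {"jaw": 85,"travel": [0.29,-0.83,0],"roll": 0},
    {"jaw": 85,"travel": [0.29,-0.83,0],"roll": 0},
    {"jaw": 85,"travel": [0.29,-0.83,0],"roll": 0},
    {"jaw": 85,"travel": [0.15,-0.5,0],"roll": 0}
  ]
}}

```text
time: 4.1
eef_pos: [487.9, 283.0, 244.8]
eef_rot: [-180.0, 0.1, 18.1]
wrist_force: [0.7, 0.0, -1.1]
width: 85.1
grasp_force: 0.0
```

```bash
python3 - <<'E'
from h import *
print(ctrl.state()['eef_pos']);C=Cam('wrist');im=grab_frame('wrist');cv2.imwrite('pics/w1.png',im);print(C.c,C.R[2],C.px([[489,288,132],[576,292,103]]))
E
```

```text
[487.86712161 282.95294512 244.76198347]
[558.76999151 306.36983738 372.64542054] [-0.28095657 -0.091597   -0.95533941] [[277.08328404 211.14945574]
 [307.28371253  95.91296369]]
```

View pics/w1.png

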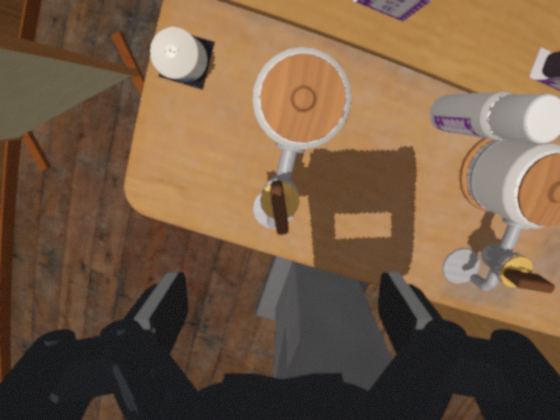

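The wrist view shows the target bar at about (280,207) on its brass collar (280,200), the jar lid at (303,97), and the neighbour's tap far right at (520,270). I'll zoom in on the bar for its outline.

```bash
python3 - <<'E'
from h import *
im=cv2.imread('pics/w1.png');x0,y0=235,130
c=cv2.resize(im[y0:y0+115,x0:x0+100],None,fx=5,fy=5,interpolation=cv2.INTER_CUBIC)
for i in range(0,100,10):cv2.line(c,(i*5,0),(i*5,8 if i%50 else 20),(255,255,255),1)
for i in range(0,115,10):cv2.line(c,(0,i*5),(8 if i%50 else 20,i*5),(255,255,255),1)
cv2.imwrite('pics/w1z.png',c)
E
```

```text
(no output)
```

View pics/w1z.png

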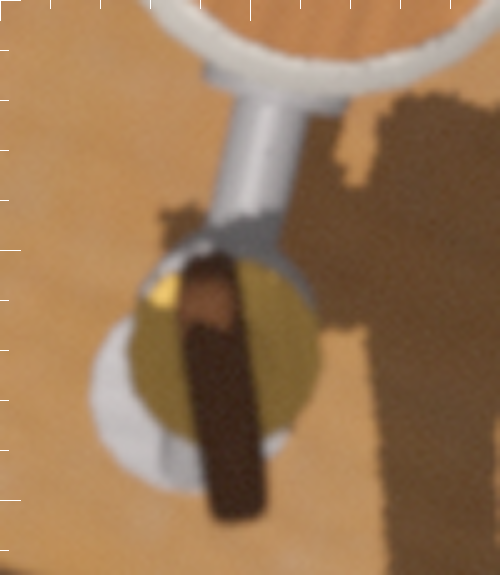

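```bash
python3 - <<'E'
from h import *
C=Cam('wrist');S,T=Cam('scene'),Cam('side')
a,b=C.onz((277,195.2),132),C.onz((282.8,233.4),132);m=(a+b)/2
print(a,b,np.linalg.norm(a-b),m,np.degrees(np.arctan2(*(a-b)[1::-1])))
# thickness check
q=C.onz((235+183/5,130+325/5),132);r=C.onz((235+238/5,130+325/5),132);print(np.linalg.norm(q-r))
im=cv2.imread('pics/w1.png')
lc,lp,A=blob(im,(250,45,355,150),(5,90,110),(16,255,255));L=C.onz(lp,103);print('lid',lp,A,L,np.hypot(*(L-m)[:2]),'pipe dir',np.degrees(np.arctan2(*(L-m)[1::-1])))
# pipe centre-line at z=62 from zoom: (270,100)->(245,220)
p=C.onz((235+54,130+20),64);q=C.onz((235+49,130+44),64);print('pipe',np.degrees(np.arctan2(*(p-q)[1::-1])))
# brass disk centre zoom (224,350) at z=102
print('collar',C.onz((235+224/5,130+350/5),102))
# brass in scene/side
print(S.px([m]),T.px([m]),T.px([a,b]))
E
```

```text
[500.60353933 293.00195712 132.        ] [473.22826247 279.52507781 132.        ] 30.512817943746676 [486.9159009  286.26351746 132.        ] 26.21107466876486
8.163108069721556
lid [302.70115751  97.51290842] 5687.5 [573.65756585 296.22419916 103.        ] 87.31169234053556 pipe dir 6.550671933924529
pipe 6.5241140908011594
collar [490.16178355 287.72093883 102.        ]
[[221.91290727 241.72817873]] [[296.7500633  278.64552037]] [[287.79281396 280.01620463]
 [305.65701083 277.27405845]]
```

The collar fit gives the tap axis at about (490,288), which agrees with the bar (length about 40 mm if the shadowed end is counted). Bar yaw is about 25° and pipe yaw about 6°, so the turn is about 0.33 rad, inside the stated range. I'll align and descend above the bar.

Request:
{"api": "play_rows", "payload": {
  "rows": [
    {"jaw": 50,"travel": [0.14,-0.16,0.4],"roll": 0},
    {"jaw": 50,"travel": [0,0,0.8],"roll": -0.16},
    {"jaw": 50,"travel": [0,0,0.8],"roll": 0},
    {"jaw": 50,"travel": [0,0,0.8],"roll": 0},
    {"jaw": 50,"travel": [0,0,0.6],"roll": 0}
  ]
}}

```text
time: 4.65
eef_pos: [489.7, 285.6, 158.0]
eef_rot: [180.0, 0.2, 25.2]
wrist_force: [-0.1, -0.1, -0.4]
width: 49.8
grasp_force: 0.0
```

```bash
python3 - <<'E'
from h import *
s=ctrl.state();print(s['eef_pos'],s['eef_rot']);C=Cam('wrist');im=grab_frame('wrist')
P=C.px([[490,288,132],[490+20*np.cos(.44),288+20*np.sin(.44),132],[490-20*np.cos(.44),288-20*np.sin(.44),132],s['eef_pos']]);print(P)
x0,y0=180,190
c=cv2.resize(im[y0:y0+190,x0:x0+200],None,fx=3,fy=3,interpolation=cv2.INTER_CUBIC)
for i in range(0,200,10):
    cv2.line(c,(i*3,0),(i*3,6 if i%50 else 18),(255,255,255),1);cv2.line(c,(0,i*3),(6 if i%50 else 18,i*3),(255,255,255),1)
cv2.imwrite('pics/w2.png',c)
E
```

```text
[489.67822718 285.56892256 157.95932865] [1.79996983e+02 1.54669329e-01 2.51809789e+01]
[[279.18054462 262.80524911]
 [278.99744211 225.49725777]
 [279.35683931 297.30122016]
 [283.3804948  291.54617192]]
```

View pics/w2.png

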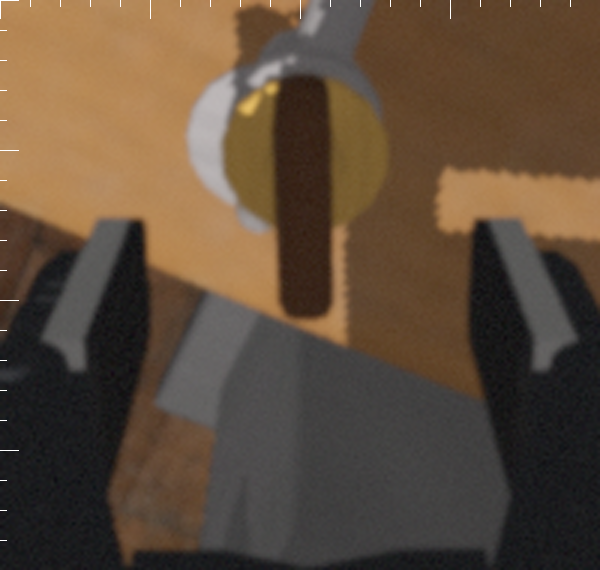

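The bar runs straight between the fingers, at column 304 of the crop against a finger midpoint of 308, and it is parallel to within 1°. I'll descend 40 mm and grip it.

Request:
{"api": "play_rows", "payload": {
  "rows": [
    {"jaw": 50,"travel": [0.06,-0.03,0.6],"roll": 0},
    {"jaw": 50,"travel": [0,0,0.6],"roll": 0},
    {"jaw": 50,"travel": [0,0,0.36],"roll": 0},
    {"jaw": 30,"travel": [0,0,0],"roll": 0},
    {"jaw": 0,"travel": [0,0,0],"roll": 0}
  ]
}}

```text
time: 5.2
eef_pos: [491.5, 288.1, 121.4]
eef_rot: [-180.0, -0.0, 25.2]
wrist_force: [-0.1, -0.3, 0.8]
width: 21.6
grasp_force: 0.0
```

Request:
{"api": "play_rows", "payload": {
  "rows": [
    {"jaw": 0,"travel": [0,0,0],"roll": 0},
    {"jaw": 0,"travel": [0,0,0],"roll": 0},
    {"jaw": 0,"travel": [0,0,0],"roll": 0},
    {"jaw": 0,"travel": [0,0,0],"roll": 0},
    {"jaw": 0,"travel": [0,0,0],"roll": 0}
  ]
}}

```text
time: 5.7
eef_pos: [492.0, 287.8, 122.1]
eef_rot: [179.9, -0.1, 25.2]
wrist_force: [0.6, -3.1, 2.0]
width: 8.9
grasp_force: 58.3
```

Gripped (width about 9 mm, 58 N). Pressing down.

Request:
{"api": "play_rows", "payload": {
  "rows": [
    {"jaw": 0,"travel": [0,0,0.1],"roll": 0},
    {"jaw": 0,"travel": [0,0,0.12],"roll": 0},
    {"jaw": 0,"travel": [0,0,0.12],"roll": 0},
    {"jaw": 0,"travel": [0,0,0.1],"roll": 0},
    {"jaw": 0,"travel": [0,0,0],"roll": 0}
  ]
}}

```text
time: 6.2
eef_pos: [492.1, 287.9, 111.8]
eef_rot: [179.9, -0.0, 25.3]
wrist_force: [-0.7, -3.7, 6.4]
width: 8.4
grasp_force: 58.9
```

Request:
{"api": "play_rows", "payload": {
  "rows": [
    {"jaw": 0,"travel": [0,0,0.06],"roll": 0},
    {"jaw": 0,"travel": [0,0,0.06],"roll": 0},
    {"jaw": 0,"travel": [0,0,0.04],"roll": 0},
    {"jaw": 0,"travel": [0,0,0],"roll": 0},
    {"jaw": 0,"travel": [0,0,0],"roll": 0}
  ]
}}

```text
time: 6.7
eef_pos: [492.2, 287.9, 110.7]
eef_rot: [179.9, 0.0, 25.3]
wrist_force: [-6.4, -6.6, 19.2]
width: 8.5
grasp_force: 60.9
```

The force has risen to 19 N with 11.4 mm of travel, so the plug is at its stop. Turning counter-clockwise by about 70.7° while pressing.

Request:
{"api": "play_rows", "payload": {
  "rows": [
    {"jaw": 0,"travel": [0,0,0],"roll": -0.157},
    {"jaw": 0,"travel": [0,0,0],"roll": -0.157},
    {"jaw": 0,"travel": [0,0,0],"roll": -0.157},
    {"jaw": 0,"travel": [0,0,0],"roll": -0.157},
    {"jaw": 0,"travel": [0,0,0],"roll": 0}
  ]
}}

```text
time: 7.2
eef_pos: [491.5, 288.9, 110.7]
eef_rot: [-179.9, 0.0, 53.6]
wrist_force: [-8.6, -3.9, 19.7]
width: 8.9
grasp_force: 61.0
```

Request:
{"api": "play_rows", "payload": {
  "rows": [
    {"jaw": 0,"travel": [0,0,0],"roll": -0.157},
    {"jaw": 0,"travel": [0,0,0],"roll": -0.157},
    {"jaw": 0,"travel": [0,0,0],"roll": -0.157},
    {"jaw": 0,"travel": [0,0,0],"roll": -0.157},
    {"jaw": 0,"travel": [0,0,0],"roll": -0.157}
  ]
}}

```text
time: 7.7
eef_pos: [490.0, 289.4, 110.7]
eef_rot: [-179.7, -0.1, 89.1]
wrist_force: [-12.7, -2.9, 23.7]
width: 8.7
grasp_force: 61.4
```

Request:
{"api": "play_rows", "payload": {
  "rows": [
    {"jaw": 0,"travel": [0,0,0],"roll": -0.157},
    {"jaw": 0,"travel": [0,0,0.04],"roll": 0},
    {"jaw": 0,"travel": [0,0,0],"roll": 0},
    {"jaw": 0,"travel": [0,0,0],"roll": 0},
    {"jaw": 0,"travel": [0,0,0],"roll": 0}
  ]
}}

```text
time: 8.2
eef_pos: [489.7, 289.4, 110.7]
eef_rot: [-179.6, -0.1, 95.9]
wrist_force: [-15.5, -4.6, 27.9]
width: 8.4
grasp_force: 62.2
```

Yaw is 95.9° and z is unchanged at 28 N, so the plug is seated. I'll ease the push slightly and release.

Request:
{"api": "play_rows", "payload": {
  "rows": [
    {"jaw": 8,"travel": [0,0,-0.1],"roll": 0},
    {"jaw": 24,"travel": [0,0,0],"roll": 0},
    {"jaw": 24,"travel": [0,0,0],"roll": 0},
    {"jaw": 24,"travel": [0,0,0],"roll": 0},
    {"jaw": 24,"travel": [0,0,0],"roll": 0}
  ]
}}

```text
time: 8.7
eef_pos: [491.2, 288.0, 107.1]
eef_rot: [-179.9, -0.0, 95.9]
wrist_force: [0.4, -0.4, 0.5]
width: 24.0
grasp_force: 0.0
```

Request:
{"api": "play_rows", "payload": {
  "rows": [
    {"jaw": 24,"travel": [0,0,-0.3],"roll": 0},
    {"jaw": 24,"travel": [0,0,-0.6],"roll": 0},
    {"jaw": 24,"travel": [0,0,-0.9],"roll": 0},
    {"jaw": 24,"travel": [0,0,-0.9],"roll": 0},
    {"jaw": 24,"travel": [0,0,-0.9],"roll": 0}
  ]
}}

```text
time: 9.2
eef_pos: [491.8, 288.1, 200.3]
eef_rot: [179.9, -0.0, 95.9]
wrist_force: [-0.1, -0.2, 0.3]
width: 24.2
grasp_force: 0.0
```

```bash
python3 - <<'E'
from h import *
s=ctrl.state();print(s['time'],s['eef_pos'],s['eef_rot'],s['wrist_force']);C=Cam('wrist');im=grab_frame('wrist');b=grab_frame('side')
print(C.px([[490,288,120]]))
x0,y0,w,h=180,120,200,200
c=cv2.resize(im[y0:y0+h,x0:x0+w],(400,400),interpolation=cv2.INTER_CUBIC)
d=cv2.resize(b[240:340,240:340],(400,400),interpolation=cv2.INTER_CUBIC)
cv2.imwrite('pics/w3.png',np.hstack([c,d]));cv2.imwrite('pics/w3full.png',im)
E
```

```text
9.2 [491.77872874 288.11078852 200.26404805] [ 1.79903727e+02 -3.00474678e-02  9.58824915e+01] [-0.10295873 -0.22326996  0.29710126]
[[280.81403172 230.09550187]]
```

View pics/w3.png

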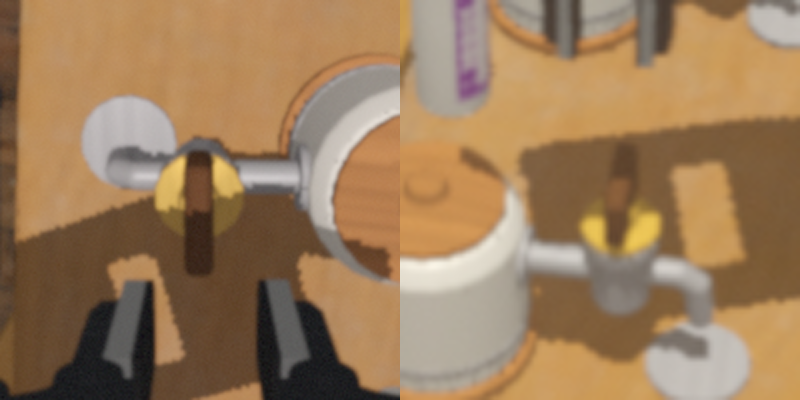

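After release, the bar is square across the pipe (vertical at column 199, pipe horizontal at row 172) and the brass collar sits on the rim. As a quick depth check, I'll compare the bar end's pixel (279.5,256) with z=120 and z=132.

```bash
python3 - <<'E'
from h import *
C=Cam('wrist');T=Cam('side');a=np.radians(96);u=np.array([np.cos(a),np.sin(a),0])
for z in (120,122,132):
    P=np.array([490.5,287.7,z]);print(z,C.px([P-20*u]),T.px([P+20*u,P-20*u]))
p=C.onz((180+130/2,120+172/2),62);q=C.onz((180+295/2,120+176/2),62);print('pipe',np.degrees(np.arctan2(*(q-p)[1::-1])))
t=C.onz((180+199.5/2,120+160/2),120);e=C.onz((180+199.5/2,120+268/2),120);print('bar',np.degrees(np.arctan2(*(t-e)[1::-1])))
E
```

```text
120 [[277.40272243 257.36754438]] [[292.78291443 292.4831934 ]
 [296.05103271 275.6384949 ]]
122 [[277.38837923 258.57896838]] [[292.78241326 291.64695969]
 [296.05518827 274.80406518]]
132 [[277.31313771 264.94853114]] [[292.77980764 287.42602232]
 [296.07601968 270.59437735]]
pipe 4.240112354060564
bar 95.6932433033461
```

The depth matches z≈120 in both views, and the bar is about 90° to the pipe. Handing in.

```bash
python3 -c "
from bench import ctrl
print(ctrl.close_job())"
```

```text
the job is handed in; nothing more can be done
None
```

The near jar's tap is pressed fully home and its bar is turned square across the pipe, about 90°. It stayed put after release, nothing else was touched, and the job is handed in, though the hand-in call gave no verdict.

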